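# Brake the turning tube carousel and lock it with its index pin

## Robot

A 6-joint arm with a two-finger parallel gripper is mounted at the origin on a cart in front of the work surface, level with it; the furniture and walls round the work are solid. World frame = base frame: x ahead of the robot, y to its left, z up, the work surface at z = 0. Lengths are in m, angles in rad, forces in N, time in s.
With the tool pointing down it reaches from about 0.375 to 0.925 m from the base axis. Payload 5.7 kg.
Tool frame: the origin (TCP) lies on the centre line of the jaws, within the pads' length; the fingertips stand manip.tip_extent ahead of it and the grasp point (between the pads) is the TCP (manip.tip_extent is the distance from the TCP to the fingertips, in m); z points along the fingers, y is the line along which they close (so a half turn about z gives the same grasp; the last joint's range is limited). The gripper opens to 85 mm and grips with 20 to 120 N. Pads are 22 mm wide; open, the fingers measure 114 mm over their backs; the gripper's body (76 mm by 85 mm) begins 54 mm behind the grasp point. The pads swing forward as they close: fully open they stand 13 mm farther back than shut.
Start: joints at [-1.279, 0.359, 1.51, -0, 1.272, -0.115], TCP at [0.237, -0.551, 0.25] pointing down, gripper open.
Joint ranges: [-2.97, 2.97], [-1.01, 2.36], [0.21, 2.38], [-0.96, 4.11], [0.2, 2.71], [-2.98, 2.98]. Speed limits (rad/s): [2.39, 2.39, 3.14, 3.14, 3.14, 3.14].

## Interface

Orientations are given as a unit quaternion [w, x, y, z].
In Python, from plant import manip gives the robot as it stands.
- The arm moves only by the tool play_rows, never from a script. Its argument "commands" is a list of rows, each a list of 7 numbers: the shift along the tool's x, y, z in m, then the turn, a rotation vector about the tool's x, y, z in degrees, then the finger opening in m, from 0 to 0.0854. A call has 1 to 10 rows; each row shifts and turns the commanded pose from where the row before left it, along the tool's axes as they then stand; what a row does not reach is not made up. A row lasts 1/8 s, in which the tool goes at most 62.5 mm and 10.7 degrees, less where a joint would pass 70% of its speed; a pose out of reach is approached as far as the arm can. A call with a gripper value outside its range is refused whole. The fingers move at their own pace and stop on an object; "grip_force" is the grip in N (left out, the last holds). Time passes only in rows, so rows that do not move let the fingers close. It gives the time, the measured TCP pose, the force, the opening and the grip force at its end, in the units of the state.
- manip.get_obs(): the state, without advancing time (a new reading comes with each control period).
- manip.snapshot(name): name is "side" or "top" or "wrist"; returns (picture, depth): 480x640x3 uint8, red, green, blue; 480x640 float32, m along the optical axis (not along the pixel's ray), 0 where there is no reading.
- manip.get_calibration(name): a dict with "fx", "fy", "cx", "cy" (pixels), "pose" (4x4, takes a point from camera to world coordinates). Camera axes: x right, y down, z forward; pixel columns grow to the right and rows downward; lengths in m; the calibration is good to about 2 mm. A picture is of the moment at which its call begins: read the wrist's pose just before it. get_calibration takes no time and is no camera call; for the wrist camera it gives the pose at the moment of the call.
- manip.sign_off(): hands the job in; it is judged then, once.
The state is a dict: "time": time; "joint_pos": joint angles; "dq": joint speeds; "effort": joint torques, N m; "position": TCP position; "orientation": TCP orientation; "ft_force": force on the tool from outside, world axes, zero at the start; "torque": the same for the moment, N m; "grip_width": finger opening in m; "gripper_force": force on a finger pad.
Only numpy, scipy, OpenCV 4.12 (cv2) and the standard library are available. Lean on these libraries where they do the work, as an engineer would, in place of code of your own. Each camera call takes 0.05 s, during which the arm holds its last target. There are 200 camera calls.

## Task

The tube carousel is still being turned by its drive. Take the locking pin out of its parking post, brake the wheel to a creep by resting the pin's nose gently on the turning plate above the fork, and when the index hole comes over the fork's slot let the pin drop through both, push it fully home and let go, so that the carousel stands locked. Never press or knock the wheel hard (stay under 35 N), and leave the other things on the bench alone.

Things in the scene. Friction and masses are not known exactly. Their poses are not given: they have to be found in the camera images.
- pin_knob (a point): Locking pin, grip point: centre of the pin's upright black knurled knob (22 mm diameter, 36 mm tall), 22 mm above the underside of the steel flange (24 mm diameter, 4 mm thick). Its z axis runs up along the pin. At the start the pin stands upright in the parking post: flange on the post's top (100 mm above the bench), shank down its bore (13.4 mm wide). The pin weighs about 90 g.
- pin_tip (a point): Locking pin, tip: the flat end (5 mm diameter) of the bullet nose, 56 mm below pin_knob. The shank is 10 mm in diameter and 34 mm long below the flange; its last 6 mm taper to the 5 mm end.
- index_hole (a point): Centre of the only open hole (13 mm diameter, right through) in the rim of the white turning plate, at the plate's upper face, 118 mm from the wheel's axis; it travels with the wheel. The plate is 268 mm in diameter, 8 mm thick, its upper face 133 mm above the bench; orange tube caps stand 14 mm above it, out to 88 mm from the axis.
- fork_slot (a point): Centre of the fixed steel fork's slot where the index hole passes over it: 118 mm from the wheel's axis on the base's front (-x) side, at the slot's mouth, 123 mm above the bench and 10 mm below the plate's upper face. The slot is 13 mm wide, 38 mm deep, runs radially (its x axis) and shows as a notch sticking out 23 mm beyond the plate's rim. With the hole over it and the flange on the plate, the pin tip lies 24 mm below this point.
- carousel (a joint): Angle of the wheel in rad, counter-clockwise from above, growing without limit as it turns; at 0 and whole turns the index hole is over the slot. A weak drive with a slip clutch (0.16 N m) keeps the heavy (nearly 4 kg) free-running wheel turning at about 0.8 rad/s. Holding it still does no harm; once let go it is back at speed in about 0.4 s.
- tube_plate: The turning plate with its eight hanging tubes; origin on the wheel's axis at bench height, turning with the wheel. A drag of 1.4 N at the radius of the hole (the pin pressed on the plate with some 1.3 to 3 N, as friction has it) holds the wheel still; a little less lets it creep. While the pin's nose hangs free over the hole it does not brake, so push down then without delay.
- drive_base: Fixed grey base of the carousel, 300 x 300 x 22 mm; origin under the wheel's axis at bench height; -x is its front with the fork, y to the left. The parking post stands on its front right corner, 128 mm to the front and 128 mm to the right of the axis.
- beaker: Bystander: empty glass beaker on the bench to the right of the carousel, 62 mm wide, 81 mm tall; origin under its centre.
- vial_0: Bystander: vial with black cap on the left near the robot, 27 mm wide, 60 mm tall; origin under its centre.
- vial_1: Bystander: vial with white cap beside it, 27 mm wide, 60 mm tall; origin under its centre.
- marker_black: Bystander: marker pen lying on the bench to the right, 138 mm long, 17 mm thick; origin under its centre.
Not all that is in view belongs to the job. Of the things shaped like the part that bears pin_knob, the black one is meant.

How it is judged:
By the outcome, as a careful person would: the job done as asked, in the order asked, and still so for the second after the job is handed in, with the robot touching nothing.
It also fails if it takes over 72 s, if anything falls off the work surface, if the arm or the gripper's body presses on something with over 40 N, if the wrist force passes 120 N, or if a joint passes its speed limit or range.

## Working session

There is one attempt and no reset: what is moved stays moved. The work goes in short steps, Python scripts to look and compute and a tool call to move; the robot and the scene stay as the last step left them, time stands still between calls to the robot, and variables do not carry over. Pictures are saved under pics/ and viewed, at most 10 in all, crops included, and the job is handed in when it is done.

Besides the shell and the picture viewer there is one more tool, called after "Request:" as a command line: name --pt "numbers of a row" for each row, then --argument value for the rest. play_rows: Moves the arm, as the interface text tells. Its arguments: {"type":"object","properties":{"commands":{"type":"array","items":{"type":"array","items":{"type":"number"}}},"grip_force":{"type":"number"}},"required":["commands"]}

```bash
mkdir -p pics; ls
cat > h.py <<'E'
import numpy as np, cv2
from plant import manip
def snap(n,f):
    c=manip.get_calibration(n); p,d=manip.snapshot(n)
    cv2.imwrite(f'pics/{f}.png',p[:,:,::-1]); np.savez(f'pics/{f}.npz',p=p,d=d,**{k:np.array(v) for k,v in c.items()})
    return p,d,c
def w(f,u,v,z=None):
    "pixel -> world by depth, or by plane z"
    c=np.load(f'pics/{f}.npz'); T=c['pose']
    r=np.array([(u-c['cx'])/c['fx'],(v-c['cy'])/c['fy'],1.])
    R=T[:3,:3]@r
    s=c['d'][int(v),int(u)] if z is None else (z-T[2,3])/R[2]
    return T[:3,3]+s*R
E
python3 - <<'E'
from h import *
o=manip.get_obs(); print(o, manip.tip_extent)
snap('top','t0'); snap('side','s0'); print(manip.get_calibration('top')['pose'])
E
```

```text
pics
{'time': 0.0, 'joint_pos': array([-1.27908825e+00,  3.59488365e-01,  1.51143991e+00, -1.47485746e-06,
        1.27249774e+00, -1.15082941e-01]), 'dq': array([ 0.00046628,  0.0012647 , -0.00187492, -0.00151108, -0.00120531,
       -0.00030746]), 'effort': array([-1.95052166e-04, -5.27620697e+01, -2.78622329e+01, -3.54460699e-04,
        1.32691945e-02, -1.57128966e-05]), 'position': array([ 0.23721301, -0.55041209,  0.24946062]), 'orientation': array([-9.13044994e-04,  9.79385890e-01,  2.01996132e-01, -8.15510469e-05]), 'ft_force': array([-0.0253016 ,  0.27140524, -0.53110211]), 'torque': array([0.06500242, 0.02141338, 0.00026459]), 'gripper_force': 0.0, 'grip_width': 0.08536531635197812} 0.019
[[-1.67536877e-02 -9.97957423e-01  6.16465360e-02  4.38139372e-01]
 [-9.99856730e-01  1.65728337e-02 -3.44390876e-03  1.24883159e-03]
 [ 2.41521652e-03 -6.16954021e-02 -9.98092102e-01  1.79136762e+00]
 [ 0.00000000e+00  0.00000000e+00  0.00000000e+00  1.00000000e+00]]
```

View pics/t0.png

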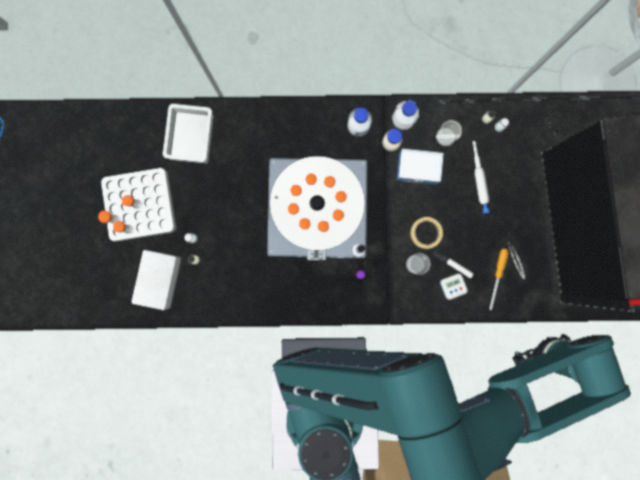

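View pics/s0.png

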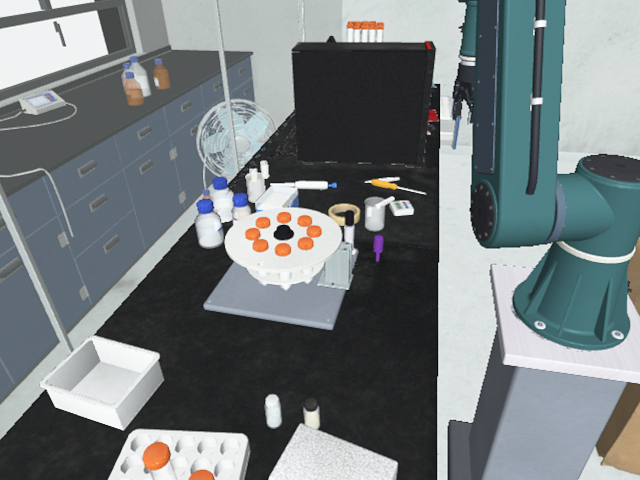

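Top view: the wheel's axis is at about (317,203), the fork at (316,254) and a hole dot at (276,197). Candidates for the pin are the black knob on the parking post at (361,250) and the purple one at (361,275). I choose the black one and check it in a close crop.

Run:
```python
from h import *
c=np.load('pics/t0.npz');p=c['p']
cv2.imwrite('pics/t0c.png',cv2.resize(p[145:290,255:400,::-1],(580,580)[:2] if 0 else (595,595),interpolation=cv2.INTER_CUBIC))
print(c['fx'])
for n,u,v,z in [('axis',317,203,.133),('knob',361,246,.14),('fork',316,254,.123),('purple',361,275,None)]: print(n,w('t0',u,v,z))
```

```text
581.876387010386
axis [0.64127216 0.01047205 0.133     ]
knob [ 0.51550058 -0.11258851  0.14      ]
fork [0.49548304 0.01576863 0.123     ]
purple [ 0.43307137 -0.11572841  0.06855983]
```

View pics/t0c.png

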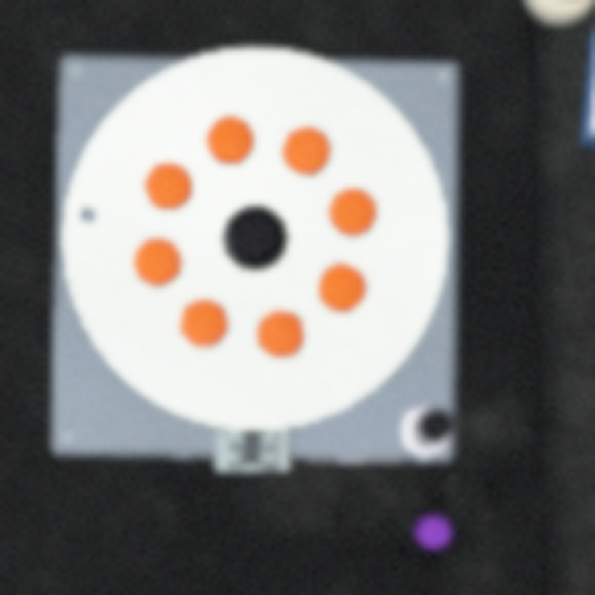

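The crop confirms the black knob on its post at crop (434,425); the purple decoy at (434,532) stands on the bench. The hole is at (88,215) and the slot notch at (252,447).

Run:
```python
from h import *
from scipy.spatial.transform import Rotation as R
s=145/595
P=lambda u,v,z:w('t0',255+u*s,145+v*s,z)[:2].round(4)
cs=[P(u,v,.022) for u,v in [(60,57),(459,64),(454,462),(52,455)]]
print(cs,np.mean(cs,0)); e=cs[0]-cs[3]; e2=cs[1]-cs[2]; print(np.arctan2(e[1],e[0]),np.arctan2(e2[1],e2[0]))
print('knob',P(434,425,.14),'post',P(425,432,.1),'notch',P(252,447,.123),'axis',P(256,238,.147),'hole',P(88,215,.133))
o=manip.get_obs();q=o['orientation'];print(R.from_quat(np.roll(q,-1)).as_matrix().round(3))
T=manip.get_calibration('wrist')['pose'];M=np.eye(4);M[:3,:3]=R.from_quat(np.roll(q,-1)).as_matrix();M[:3,3]=o['position'];print((np.linalg.inv(M)@T).round(3))
```

```text
[array([0.7935, 0.1544]), array([ 0.7833, -0.1442]), array([ 0.4855, -0.1341]), array([0.4957, 0.1636])] [0.6395   0.009925]
-0.030883394480294285 -0.0339023846612562
knob [ 0.5082 -0.1118] post [ 0.505 -0.108] notch [0.4957 0.0146] axis [0.6395 0.0093] hole [0.6593 0.1265]
[[ 0.918  0.396 -0.   ]
 [ 0.396 -0.918  0.002]
 [ 0.    -0.002 -1.   ]]
[[-0.    -0.963 -0.271  0.067]
 [ 1.     0.    -0.     0.   ]
 [ 0.    -0.271  0.963 -0.124]
 [ 0.     0.     0.     1.   ]]
```

Request:
play_rows --pt "0.0468 -0.0327 -0.003 0 0 0 0.06" --pt "0.0468 -0.0327 -0.003 0 0 0 0.06" --pt "0.0468 -0.0327 -0.003 0 0 0 0.06" --pt "0.0468 -0.0327 -0.003 0 0 0 0.06" --pt "0.0468 -0.0327 -0.003 0 0 0 0.06" --pt "0.0468 -0.0327 -0.003 0 0 0 0.06" --pt "0.0468 -0.0327 -0.003 0 0 0 0.06" --pt "0.0468 -0.0327 -0.003 0 0 0 0.06" --pt "0.0468 -0.0327 -0.003 0 0 0 0.06" --pt "0 0 0 0 0 0 0.06"

```text
time: 1.35
position: [0.5093, -0.1108, 0.2772]
orientation: [-0.0, 0.979, 0.205, 0.0]
ft_force: [-0.1, -0.6, 0.5]
grip_width: 0.0601
gripper_force: 0.0
```

Run:
```python
from h import *
snap('wrist','w1');o=manip.get_obs();print(o['position'],o['orientation'],o['ft_force'],o['time'])
```

```text
[ 0.50814254 -0.11250698  0.27701274] [-1.35813925e-04  9.78994398e-01  2.03886908e-01 -2.81593992e-04] [-0.17508911  0.0501005  -0.04892574] 1.4
```

View pics/w1.png

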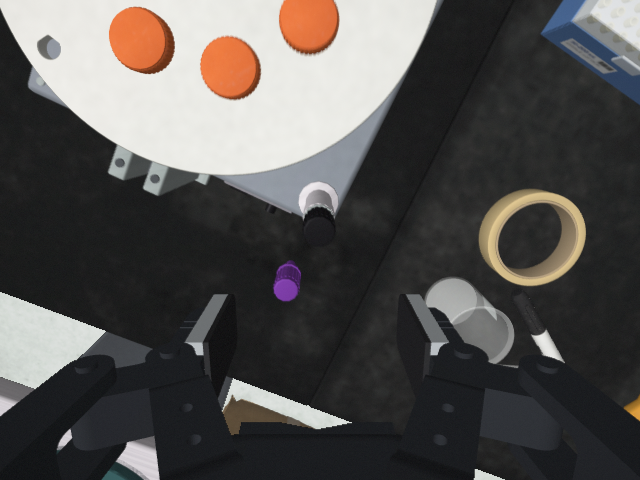

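Wrist view: the black knob's top is at about (319,230) above the white post at (319,198), the purple decoy is at (287,285), the fork prongs are at (120,160) and (157,180), and the hole is at (48,47).

Run:
```python
from h import *
for n,u,v,z in [('knobtop',319,232,.140),('d',319,232,None),('d',320,192,None),('prongL',120,160,None),('prongR',157,180,None),('slot mid',138,171,.123),('hole',48,47,.133)]: print(n,w('w1',u,v,z).round(4))
c=np.load('pics/w1.npz');p=c['p'].astype(int);m=(p.min(2)>190)
# plate rim: boundary pixels by depth on plane z=.133
H,W=m.shape; pts=[]
vv,uu=np.mgrid[0:240,0:460]; X=np.array([[w('w1',u,v,None) for u in range(0,460,2)] for v in range(0,240,2)])
on=(abs(X[...,2]-.133)<.004)
for j in range(on.shape[1]):
    k=np.where(on[:,j])[0]
    if len(k) and k[-1]<110: pts.append(w('w1',2*j,2*k[-1]+1,.133)[:2])
pts=np.array(pts)
from scipy.optimize import least_squares
f=least_squares(lambda q:np.hypot(*(pts-q).T)-.134,[.6395,.0097],loss='soft_l1',f_scale=.001);print(f.x,np.median(abs(f.fun)),len(pts))
```

```text
knobtop [ 0.5095 -0.1128  0.14  ]
d [ 0.5094 -0.1128  0.1399]
d [ 0.5214 -0.1091  0.0486]
prongL [0.4979 0.0284 0.1241]
prongR [0.4948 0.0017 0.1235]
slot mid [0.4954 0.0155 0.123 ]
hole [0.5481 0.0838 0.133 ]
[0.64210449 0.01135157] 0.0003117644522310503 215
```

Request:
play_rows --pt "0.0013 0.0008 0.04 0 0 0 0.06" --pt "0 0 0.04 0 0 0 0.06" --pt "0 0 0.04 0 0 0 0.06" --pt "0 0 0.028 0 0 0 0.06" --pt "0 0 0 0 0 0 0.06" --pt "0 0 0 0 0 0 0.015" --pt "0 0 0 0 0 0 0.015" --pt "0 0 0 0 0 0 0.015" --pt "0 0 0 0 0 0 0.015" --pt "0 0 0 0 0 0 0.015" --grip_force 50

```text
time: 2.65
position: [0.5096, -0.1139, 0.1309]
orientation: [0.0, 0.979, 0.202, 0.001]
ft_force: [-1.9, 1.9, 5.5]
grip_width: 0.0205
gripper_force: 48.6
```

Request:
play_rows --pt "0 0 -0.01 0 0 0 0.015" --pt "0 0 -0.015 0 0 0 0.015" --pt "0 0 -0.02 0 0 0 0.015" --pt "0 0 -0.025 0 0 0 0.015" --pt "0 0 -0.025 0 0 0 0.015" --pt "0 0 -0.005 0 0 0 0.015" --pt "0 0 0 0 0 0 0.015"

```text
time: 3.52
position: [0.5094, -0.1144, 0.2297]
orientation: [0.0, 0.979, 0.202, 0.0]
ft_force: [-0.2, -1.3, -1.5]
grip_width: 0.02
gripper_force: 48.9
```

Run:
```python
from h import *
snap('wrist','w2');snap('side','s2');o=manip.get_obs();print(o['position'],o['orientation'],o['ft_force'],o['time'])
a=cv2.imread('pics/w2.png')[200:480,160:480];b=cv2.imread('pics/s2.png')[150:310,260:443]
cv2.imwrite('pics/c2.png',np.hstack([cv2.resize(a,(400,350)),cv2.resize(b,(400,350))]))
```

```text
[ 0.50867322 -0.11414554  0.22856625] [-3.94221013e-04  9.79397141e-01  2.01942384e-01 -5.99185678e-04] [ 0.03291549  0.82733671 -1.1453801 ] 3.625
```

View pics/c2.png

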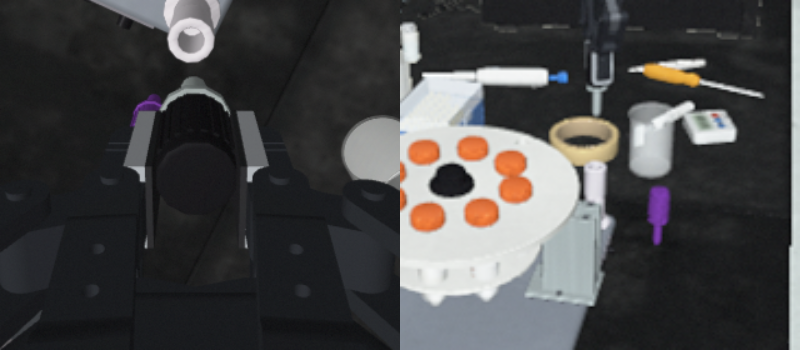

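Request:
play_rows --pt "0 0 0 0 0 8.4 0.015" --pt "0 0 0 0 0 8.4 0.015" --pt "0 0 0 0 0 8.3 0.015" --pt "0.0022 -0.026 0 0 0 0 0.015" --pt "0.0022 -0.026 0 0 0 0 0.015" --pt "0.0022 -0.026 0 0 0 0 0.015" --pt "0.0022 -0.026 0 0 0 0 0.015" --pt "0.0022 -0.026 0 0 0 0 0.015" --pt "0 0 0 0 0 0 0.015"

```text
time: 4.75
position: [0.5237, 0.0167, 0.2282]
orientation: [-0.0, 1.0, -0.014, -0.001]
ft_force: [0.3, -1.0, -1.4]
grip_width: 0.0205
gripper_force: 49.1
```

Run:
```python
from h import *
snap('wrist','w3');o=manip.get_obs();print(o['position'],o['orientation'],o['ft_force'],o['time'])
for i in range(4):
    manip.snapshot('wrist') if i else 0; print(manip.get_obs()['ft_force'].round(2))
```

```text
[0.5237092  0.01571838 0.22830305] [ 6.56312280e-05  9.99890568e-01 -1.47577692e-02 -1.02754373e-03] [-0.1983369  -0.75526667 -1.15038921] 4.8
[-0.2  -0.76 -1.15]
[-0.06 -0.59 -1.33]
[-1.16  0.   -0.75]
[ 0.54 -0.48 -1.49]
```

View pics/w3.png

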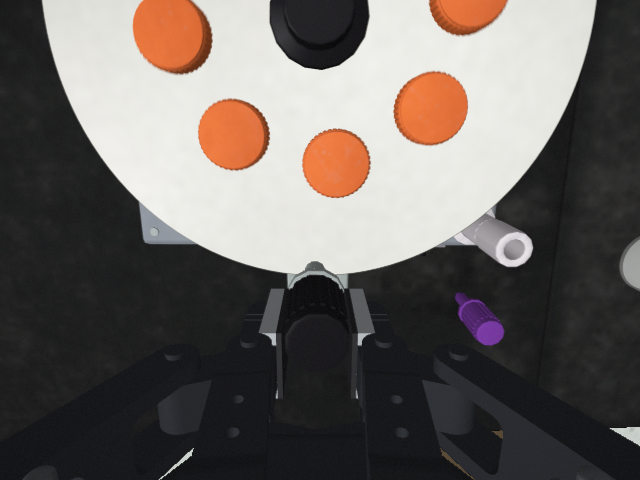

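Pin hovering over the fork: its nose shows at about (314,264), the knob top is at (316,342), and the fork's prong edges show at the rim at (293,278) and (343,278). Next I check the nose against the target.

```bash
cat >> h.py <<'E'
def pix(f,P):
    c=np.load(f'pics/{f}.npz'); T=c['pose'];q=T[:3,:3].T@(np.array(P)-T[:3,3]);return (c['fx']*q[0]/q[2]+c['cx']).round(1),(c['fy']*q[1]/q[2]+c['cy']).round(1)
def wheel(f,ax=(.642,.0113)):
    "cap angles about the axis mod 45 deg + axis estimate"
    c=np.load(f'pics/{f}.npz');p=c['p'].astype(int)
    m=((p[...,0]>190)&(p[...,1]>70)&(p[...,1]<150)&(p[...,2]<90)).astype(np.uint8)
    n,l,s,ce=cv2.connectedComponentsWithStats(m);out=[]
    for i in range(1,n):
        if s[i,4]>800 and s[i,1]>1: 
            q=w(f,*ce[i],.145)[:2]; 
            if .04<np.hypot(*(q-ax))<.1: out.append(q)
    return np.array(out)
E
python3 - <<'E'
from h import *
for f in ['w1','w3']:
    q=wheel(f)-[.642,.0113];print(f,np.degrees(np.arctan2(q[:,1],q[:,0])).round(1),np.hypot(*q.T).round(4))
d=np.load('pics/w3.npz')['d']
print([ (v,w('w3',315,v).round(4)) for v in (258,262,265,268,272,276,280,290,340)])
print(pix('w3',[.5237,.0157,.166]),pix('w3',[.5237,.0157,.229]),pix('w3',[.5237,.0157,.240]))
pts=[]
for u in list(range(60,285,5))+list(range(350,590,5)):
    Z=np.array([w('w3',u,v)[2] for v in range(0,300)]);k=np.where(abs(Z-.133)<.003)[0]
    if len(k): pts.append(w('w3',u,k[-1]+.5,.133)[:2])
pts=np.array(pts)
from scipy.optimize import least_squares
f=least_squares(lambda q:np.hypot(*(pts-q).T)-.134,[.6395,.0097],loss='soft_l1',f_scale=.001);print(f.x,np.median(abs(f.fun)))
# fork notch: brightness under the rim
p=np.load('pics/w3.npz')['p'];print(p[280,280:356:2].mean(1).astype(int))
E
```

```text
w1 [ 164.1 -150.7] [0.0703 0.0698]
w3 [-129.5  140.  -174.9] [0.0693 0.0702 0.0697]
[(258, array([0.5191, 0.0169, 0.1343])), (262, array([0.5299, 0.0164, 0.1725])), (265, array([0.5293, 0.0164, 0.175 ])), (268, array([0.5366, 0.0161, 0.1995])), (272, array([0.5357, 0.0161, 0.2016])), (276, array([0.5352, 0.0161, 0.2047])), (280, array([0.5354, 0.0161, 0.2093])), (290, array([0.5354, 0.0161, 0.2191])), (340, array([0.5267, 0.0162, 0.2383]))]
(np.float64(316.9), np.float64(269.6)) (np.float64(317.0), np.float64(333.8)) (np.float64(317.0), np.float64(351.3))
[0.64232724 0.01158269] 0.00014364503491695602
[ 25  29  28  44 179 172 121 177 174  97  27  16  15  14  13  15  14  12
  11  14  14  13  16  15  19  11  55 172 172 119 169 170 168 151  54  37
  39  41]
```

Request:
play_rows --pt "0.0003 0.0005 0.015 0 0 0 0.015" --pt "0 0 0.01 0 0 0 0.015" --pt "0 0 0.004 0 0 0 0.015" --pt "0 0 0.001 0 0 0 0.015" --pt "0 0 0 0 0 0 0.015"

```text
time: 5.58
position: [0.5248, 0.0148, 0.1994]
orientation: [-0.0, 1.0, -0.016, 0.0]
ft_force: [0.8, 0.3, -1.1]
grip_width: 0.0206
gripper_force: 49.0
```

Request:
play_rows --pt "0 0 0.001 0 0 0 0.015" --pt "0 0 0 0 0 0 0.015"

```text
time: 5.82
position: [0.5248, 0.0148, 0.1985]
orientation: [-0.0, 1.0, -0.016, 0.0]
ft_force: [0.0, -0.1, -0.9]
grip_width: 0.0202
gripper_force: 49.1
```

Request:
play_rows --pt "0 0 0.001 0 0 0 0.015" --pt "0 0 0 0 0 0 0.015"

```text
time: 6.08
position: [0.525, 0.0143, 0.1977]
orientation: [0.0, 1.0, -0.016, 0.0]
ft_force: [-0.5, -1.4, 2.0]
grip_width: 0.0206
gripper_force: 49.0
```

```bash
cat >> h.py <<'E'
def ang(ax=(.6423,.0116)):
    c0=manip.get_obs()['time'];snap('wrist','tmp');q=wheel('tmp')-ax
    a=np.degrees(np.arctan2(q[:,1],q[:,0]))%45;b=np.angle(np.mean(np.exp(1j*np.radians(a*8))))/8
    return c0,np.degrees(b)%45
def report(n=4):
    for i in range(n):
        t,a=ang();o=manip.get_obs();print('t %.3f cap %.2f'%(t,a),'F',o['ft_force'].round(2),'z %.4f'%o['position'][2])
E
python3 -c "
from h import *
report()"
```

```text
t 6.075 cap 15.83 F [-0.44 -1.56  2.71] z 0.1977
t 6.125 cap 15.71 F [-1.   -0.72  2.03] z 0.1977
t 6.175 cap 15.65 F [ 0.24 -1.27  2.72] z 0.1977
t 6.225 cap 15.61 F [ 0.22 -1.    3.  ] z 0.1977
```

Request:
play_rows --pt "0 0 -0.0015 0 0 0 0.015" --pt "0 0 0 0 0 0 0.015" --pt "0 0 0 0 0 0 0.015" --pt "0 0 0 0 0 0 0.015" --pt "0 0 0 0 0 0 0.015" --pt "0 0 0 0 0 0 0.015" --pt "0 0 0 0 0 0 0.015" --pt "0 0 0 0 0 0 0.015" --pt "0 0 0 0 0 0 0.015" --pt "0 0 0 0 0 0 0.015"

```text
time: 7.52
position: [0.5246, 0.0148, 0.1988]
orientation: [-0.0, 1.0, -0.016, -0.0]
ft_force: [-0.1, -0.1, -0.6]
grip_width: 0.0206
gripper_force: 48.8
```

Request:
play_rows --pt "0 0 0 0 0 0 0.015" --pt "0 0 0 0 0 0 0.015" --pt "0 0 0 0 0 0 0.015" --pt "0 0 0 0 0 0 0.015" --pt "0 0 0 0 0 0 0.015" --pt "0 0 0 0 0 0 0.015" --pt "0 0 0 0 0 0 0.015" --pt "0 0 0 0 0 0 0.015" --pt "0 0 0 0 0 0 0.015" --pt "0 0 0 0 0 0 0.015"

```text
time: 8.78
position: [0.5246, 0.0148, 0.1988]
orientation: [-0.0, 1.0, -0.016, -0.0]
ft_force: [-0.2, 0.5, -1.8]
grip_width: 0.0205
gripper_force: 48.8
```

```bash
python3 -c "
from h import *
report(2)"
```

```text
t 8.775 cap 31.05 F [-1.06  0.77 -2.02] z 0.1988
t 8.825 cap 33.34 F [ 0.39 -0.03 -1.05] z 0.1988
```

Request:
play_rows --pt "0 0 0 0 0 0 0.015" --pt "0 0 0 0 0 0 0.015" --pt "0 0 0 0 0 0 0.015" --pt "0 0 0 0 0 0 0.015" --pt "0 0 0 0 0 0 0.015" --pt "0 0 0 0 0 0 0.015" --pt "0 0 0.0005 0 0 0 0.015" --pt "0 0 0.001 0 0 0 0.015" --pt "0 0 0 0 0 0 0.015"

```text
time: 10.0
position: [0.5249, 0.0144, 0.1977]
orientation: [0.0, 1.0, -0.016, 0.0]
ft_force: [-0.5, -0.9, 3.2]
grip_width: 0.0206
gripper_force: 49.2
```

```bash
python3 -c "
from h import *
report(2)"
```

```text
t 10.000 cap 35.62 F [-0.28 -0.86  3.01] z 0.1977
t 10.050 cap 35.53 F [-1.03 -1.2   3.33] z 0.1977
```

Request:
play_rows --pt "0 0 -0.0003 0 0 0 0.015" --pt "0 0 0 0 0 0 0.015"

```text
time: 10.35
position: [0.5248, 0.0148, 0.1977]
orientation: [-0.0, 1.0, -0.016, 0.0]
ft_force: [0.5, -1.3, 2.1]
grip_width: 0.0207
gripper_force: 49.1
```

```bash
python3 -c "
from h import *
report(3)"
```

```text
t 10.350 cap 35.45 F [ 0.02 -1.35  1.3 ] z 0.1977
t 10.400 cap 35.45 F [ 0.43 -1.57  1.92] z 0.1977
t 10.450 cap 35.45 F [ 0.38 -0.93  2.05] z 0.1977
```

Request:
play_rows --pt "0 0 -0.0002 0 0 0 0.015" --pt "0 0 0 0 0 0 0.015"

```text
time: 10.75
position: [0.5247, 0.0148, 0.1978]
orientation: [-0.0, 1.0, -0.016, 0.0]
ft_force: [0.5, -1.8, 1.2]
grip_width: 0.021
gripper_force: 49.0
```

```bash
python3 -c "
from h import *
report(3)"
```

```text
t 10.750 cap 35.47 F [ 0.25 -2.14 -0.12] z 0.1977
t 10.800 cap 35.47 F [ 0.36 -0.57  1.11] z 0.1977
t 10.850 cap 35.48 F [ 0.09 -2.2   0.29] z 0.1978
```

Request:
play_rows --pt "0 0 -0.0001 0 0 0 0.015" --pt "0 0 0 0 0 0 0.015"

```text
time: 11.15
position: [0.5244, 0.0148, 0.1978]
orientation: [-0.0, 1.0, -0.016, -0.0]
ft_force: [-0.1, -1.4, 0.0]
grip_width: 0.0203
gripper_force: 48.9
```

```bash
python3 -c "
from h import *
report(3)"
```

```text
t 11.150 cap 36.68 F [-0.11 -0.93  0.13] z 0.1978
t 11.200 cap 37.07 F [ 0.24 -1.04  0.77] z 0.1978
t 11.250 cap 37.52 F [-0.57 -0.91 -0.54] z 0.1978
```

Request:
play_rows --pt "0 0 0 0 0 0 0.015" --pt "0 0 0 0 0 0 0.015" --pt "0 0 0 0 0 0 0.015" --pt "0 0 0 0 0 0 0.015"

```text
time: 11.8
position: [0.5245, 0.0149, 0.1978]
orientation: [-0.0, 1.0, -0.016, -0.0]
ft_force: [0.1, -0.3, -1.6]
grip_width: 0.0202
gripper_force: 48.9
```

```bash
python3 -c "
from h import *
report(2)"
```

```text
t 11.800 cap 3.66 F [-0.05 -0.03 -0.76] z 0.1978
t 11.850 cap 5.27 F [ 0.47  0.19 -0.14] z 0.1978
```

Request:
play_rows --pt "0 0 0.0005 0 0 0 0.015"

```text
time: 12.02
position: [0.5249, 0.0144, 0.1977]
orientation: [0.0, 1.0, -0.015, 0.0]
ft_force: [0.2, -3.1, 3.8]
grip_width: 0.0205
gripper_force: 49.3
```

```bash
python3 -c "
from h import *
report(3)"
```

```text
t 12.025 cap 10.30 F [-0.78 -1.25  2.68] z 0.1977
t 12.075 cap 10.34 F [-0.26 -1.4   2.  ] z 0.1977
t 12.125 cap 10.23 F [-0.48 -1.01  2.07] z 0.1977
```

Run:
```python
from h import *
snap('wrist','w4');p=cv2.imread('pics/w4.png')[180:380,200:440];cv2.imwrite('pics/w4c.png',cv2.resize(p,(720,600)))
for h in (527.8,538.2): r=np.radians(h);print(h,pix('w4',[.6423+.118*np.cos(r),.0116+.118*np.sin(r),.133]))
```

```text
527.8 (np.float64(270.1), np.float64(265.5))
538.2 (np.float64(313.4), np.float64(269.2))
```

View pics/w4c.png

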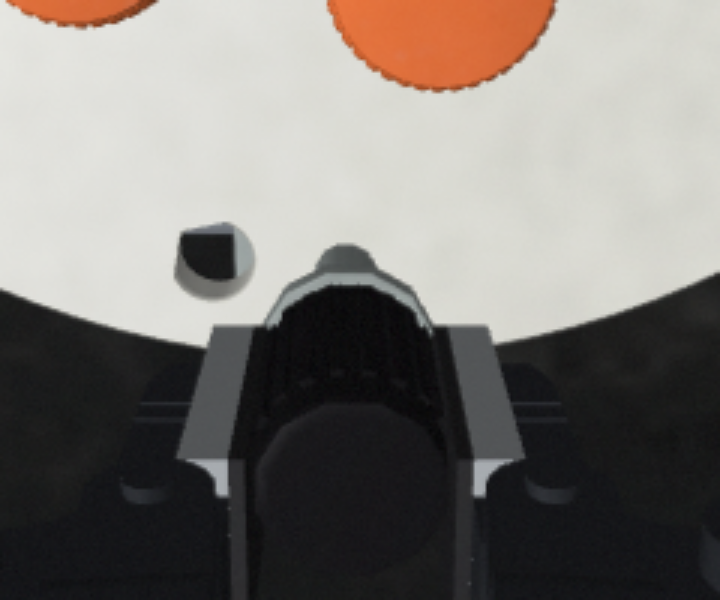

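Request:
play_rows --pt "0 0 -0.0005 0 0 0 0.015" --pt "0 0 0 0 0 0 0.015" --pt "0 0 0 0 0 0 0.015"

```text
time: 12.6
position: [0.5246, 0.0148, 0.1978]
orientation: [-0.0, 1.0, -0.016, -0.0]
ft_force: [-0.2, -0.4, -0.6]
grip_width: 0.0205
gripper_force: 48.9
```

```bash
python3 -c "
from h import *
report(2)"
```

```text
t 12.600 cap 14.81 F [ 0.17 -1.42  0.08] z 0.1978
t 12.650 cap 15.76 F [ 0.11 -1.05 -0.18] z 0.1978
```

Request:
play_rows --pt "0 0 0.0003 0 0 0 0.015" --pt "0 0 0.001 0 0 0 0.015"

```text
time: 12.95
position: [0.5246, 0.0144, 0.1966]
orientation: [0.0, 1.0, -0.015, -0.0]
ft_force: [-0.9, -2.3, 2.8]
grip_width: 0.0204
gripper_force: 49.2
```

```bash
python3 -c "
from h import *
report(2)"
```

```text
t 12.950 cap 23.15 F [-0.94 -1.73 -0.74] z 0.1965
t 13.000 cap 22.98 F [-0.38 -1.54 -0.49] z 0.1965
```

Request:
play_rows --pt "0 0 0.0015 0 0 0 0.015" --pt "0 0 0.002 0 0 0 0.015" --pt "0 0 0.002 0 0 0 0.015" --pt "0 0 0 0 0 0 0.015"

```text
time: 13.55
position: [0.5241, 0.0149, 0.1905]
orientation: [-0.0, 1.0, -0.016, -0.001]
ft_force: [-1.3, -1.5, -1.3]
grip_width: 0.0206
gripper_force: 48.9
```

```bash
python3 -c "
from h import *
report(2)"
```

```text
t 13.550 cap 21.40 F [-0.77 -1.93 -1.68] z 0.1906
t 13.600 cap 21.42 F [-1.23 -2.38 -2.11] z 0.1907
```

Request:
play_rows --pt "0 0 0.002 0 0 0 0.015" --pt "0 0 0.002 0 0 0 0.015" --pt "0 0 0.002 0 0 0 0.015" --pt "0 0 0 0 0 0 0.015"

```text
time: 14.15
position: [0.5245, 0.0148, 0.1849]
orientation: [-0.0, 1.0, -0.016, -0.0]
ft_force: [-1.7, -0.9, -2.3]
grip_width: 0.0205
gripper_force: 49.0
```

Request:
play_rows --pt "-0.0003 0 0.003 0 0 0 0.015" --pt "0 0 0.004 0 0 0 0.015" --pt "0 0 0.004 0 0 0 0.015" --pt "0 0 0.004 0 0 0 0.015" --pt "0 0 0.003 0 0 0 0.015" --pt "0 0 0.001 0 0 0 0.015" --pt "0 0 0 0 0 0 0.015"

```text
time: 15.02
position: [0.5242, 0.0148, 0.1659]
orientation: [-0.0, 1.0, -0.016, -0.0]
ft_force: [-1.7, -1.1, -1.3]
grip_width: 0.0203
gripper_force: 48.9
```

Request:
play_rows --pt "0 0 0.001 0 0 0 0.015" --pt "0 0 0.001 0 0 0 0.015" --pt "0 0 0 0 0 0 0.015"

```text
time: 15.4
position: [0.5244, 0.0148, 0.1641]
orientation: [-0.0, 1.0, -0.016, 0.0]
ft_force: [-1.2, -1.9, -0.4]
grip_width: 0.0203
gripper_force: 49.1
```

Request:
play_rows --pt "0 0 0.0007 0 0 0 0.015" --pt "0 0 0.0007 0 0 0 0.015" --pt "0 0 0 0 0 0 0.015"

```text
time: 15.78
position: [0.5245, 0.0147, 0.1638]
orientation: [0.0, 1.0, -0.016, 0.0]
ft_force: [-4.7, -0.7, 10.3]
grip_width: 0.0205
gripper_force: 50.4
```

Request:
play_rows --pt "0 0 -0.0005 0 0 0 0.015" --pt "0 0 0 0 0 0 0.03" --pt "0 0 0 0 0 0 0.05" --pt "0 0 0 0 0 0 0.05" --pt "0 0 -0.01 0 0 0 0.05" --pt "0 0 -0.03 0 0 0 0.05" --pt "0 0 -0.04 0 0 0 0.05" --pt "0 0 -0.02 0 0 0 0.05" --pt "0 0 0 0 0 0 0.05"

```text
time: 16.9
position: [0.5257, 0.0147, 0.2654]
orientation: [0.0, 1.0, -0.016, 0.002]
ft_force: [-0.6, -0.0, 0.1]
grip_width: 0.05
gripper_force: 0.0
```

Run:
```python
from h import *
report(3); print(manip.get_obs()['position'])
snap('wrist','w5');p=cv2.imread('pics/w5.png')[120:420,160:480];cv2.imwrite('pics/w5c.png',cv2.resize(p,(640,600)))
```

```text
t 16.900 cap 21.55 F [-0.17  1.09 -0.72] z 0.2639
t 16.950 cap 21.56 F [ 0.14 -0.47  0.27] z 0.2629
t 17.000 cap 21.55 F [-0.31 -0.66 -0.77] z 0.2623
[0.52360662 0.01487579 0.26234596]
```

View pics/w5c.png

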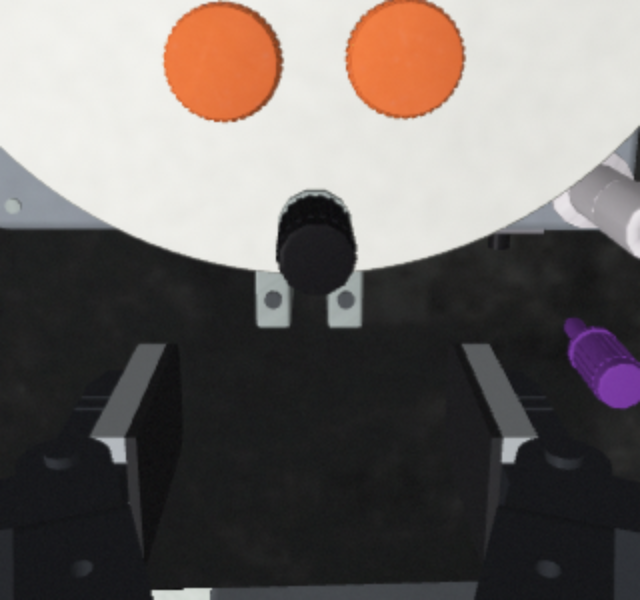

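The pin stands in the hole over the fork, with its knob top at crop (315,262), and the wheel isn't moving. I check the knob height and that the wheel stays still, then hand in.

Run:
```python
from h import *
z=w('w5',317,251)[2]; zp=w('w5',317,190)[2]; t,a=ang(); print(z,zp,a)
if abs(z-zp-.04)<.0025 and abs(a-21.55)<.2: print(manip.sign_off())
```

```text
0.1734105725369043 0.13422534734068164 21.552638358864776
the job is handed in; nothing more can be done
None
```

The carousel stands locked: the pin is fully home through the index hole and fork slot, the gripper has let go and is clear, and I handed the job in at about 17 s. The highest vertical force I read was 10 N, when the flange seated.

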